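# Box up a power board: lid on, toggle clamps down

## Robot

A 7-joint arm with a two-finger parallel gripper is mounted at the origin on the work surface. World frame = base frame: x ahead of the robot, y to its left, z up, the work surface at z = 0. Lengths are in m, angles in rad, forces in N, time in s.
With the tool pointing down it reaches from about 0.35 to 0.9 m from the base axis. Payload 8.1 kg.
Tool frame: the origin (TCP) lies at the very end of the fingers, on their centre line; the grasp point (between the pads) lies 19 mm behind it; z points along the fingers, y is the line along which they close (so a half turn about z gives the same grasp; the last joint's range is limited). The gripper opens to 92 mm and grips with 3 to 60 N. Pads are 19 mm wide; open, the fingers measure 130 mm over their backs; the gripper's body (75 mm by 190 mm) begins 47 mm behind the grasp point.
Start: joints at [1.059, 0.434, 0.025, 1.573, -0.012, 1.134, -0.075], TCP at [0.248, -0.574, 0.227] pointing down, gripper open.
Joint ranges: [-2.62, 2.62], [-0.44, 2.09], [-1.27, 1.32], [0.08, 2.57], [-1.32, 4.46], [0.12, 2], [-2.74, 2.74]. Speed limits (rad/s): [2.22, 2.22, 3.01, 3.01, 3.14, 3.14, 3.14].

## Interface

Orientations are given as a rotation vector (axis times angle).
In Python, from cell import observe, get_image, sign_off, find_in, trace, place_of gives the robot as it stands. The module is installed in compiled form; this text tells all that it offers.
- The arm moves only by the shell command python3 -m handwheel 'ROWS' [OPENING] [FORCE]. ROWS is JSON, a list of rows, each a list of 6 numbers: the shift along the tool's x, y, z each as a share of 0.02 m, from -1 to 1, then the turn, a rotation vector about the tool's x, y, z each as a share of 4 degrees, from -1 to 1. A call has 1 to 8 rows; each row shifts and turns the commanded pose from where the row before left it, along the tool's axes as they then stand; what a row does not reach is not made up. A row lasts 1/12 s, in which the tool goes at most 41.7 mm and 7.16 degrees, less where a joint would pass 70% of its speed; a pose out of reach is approached as far as the arm can. A call with a number of a shift or a turn outside -1 to 1 is refused whole. A call with a gripper value outside its range is refused whole. OPENING is the opening, from 0 (shut) to 1 (fully open), set as the call begins (- or left out, the last holds). The fingers move at their own pace and stop on an object; FORCE is the grip in N (left out, the last holds). Time passes only in rows, so rows that do not move let the fingers close. It gives the time, the measured TCP pose, the force, the opening and the grip force at its end, in the units of the state.
- observe(): the state, without advancing time (a new reading comes with each control period).
- get_image(name): name is "side" or "top"; returns a dict with "image" (400x640x3 uint8, red, green, blue), "fx", "fy", "cx", "cy" (pixels), "position" and "orientation" of the camera in the world. Camera axes: x right, y down, z forward; pixel columns grow to the right and rows downward; lengths in m; the calibration is good to about 2 mm. A picture is of the moment at which its call begins. There is no depth.
- sign_off(): hands the job in; it is judged then, once.
Trained networks look in the newest picture that a camera, given by its name, has taken for a name from the list of things; names that differ only in an ending like _2 or _b are one class to them, and where a whole thing is asked for, a point or a joint stands for the part that bears it (a point fixed in the world has none). Each returns a list of dicts, best first, with "score" (0 to 1); they miss things now and then, are a little off and sometimes report something else, mostly with a low value. They report only what shows in the picture. A call takes as long as a camera call. They do not tell look-alikes from the thing itself.
- find_in(label, camera): "rect" ([centre column, centre row, width, height] as shares, 0 to 1, of the picture: columns of its width, rows of its height, round what is visible of it).
- trace(label, camera): "region" (400x640 bool, what is visible of it) and "rect" ([centre column, centre row, width, height] as shares, 0 to 1, of the picture: columns of its width, rows of its height, round what is visible of it).
- place_of(label, camera): "point" ([column, row] as shares, 0 to 1, of the picture: columns of its width, rows of its height: a listed point, or the origin of a listed thing).
The state is a dict: "clock": time; "joints": joint angles; "dq": joint speeds; "joint_efforts": joint torques, N m; "position": TCP position; "ee_rot": TCP orientation; "force": force on the tool from outside, world axes, zero at the start; "ft_torque": the same for the moment, N m; "width": opening from 0.0 (shut) to 1.0 (fully open); "gripper_force": force on a finger pad.
Only numpy, scipy, OpenCV 4.12 (cv2) and the standard library are available. Lean on these libraries where they do the work, as an engineer would, in place of code of your own. Each camera call takes 0.05 s, during which the arm holds its last target. There are 200 camera calls.

## Task

Box up the power board so that its lid can be screwed down: lay the loose board flat on the standoffs inside the die-cast enclosure in the jig, set the finned lid on the enclosure's rim so that it sits seated and level all round, then push the handles of both toggle clamps fully down so that their rubber feet hold the lid. Lower the board and the lid into place rather than dropping them, and leave the other things on the bench where they are.

Things in the scene. Friction and masses are not known exactly. Their poses are not given: they have to be found in the camera images.
- jig: Assembly jig fixed to the bench: grey base plate 150 (x) by 300 (y) by 12 mm with an open die-cast aluminium enclosure at its centre and a steel toggle clamp on a riser at each y end (|y| 90 to 144 mm, clamp pivots and pins up to z 83 mm). Origin: centre of the plate's underside. x short side, y long side, z up; yaw within 0.25 rad of the robot's axes.
- rim (a point): Centre of the enclosure's mouth in the rim plane, 50 mm above the jig's origin; axes as the jig's. Enclosure: 94 (x) by 120 (y) mm outside, walls 3 mm, inner floor 35 mm below the rim, 9 mm square screw posts in the four inner corners up to the rim, four brass standoffs 5 mm tall at x +-29, y +-36 mm.
- board: Loose board: purple, 76 (x) by 88 (y) by 2 mm; black block 28 (x) by 36 (y) mm on its middle, top 22 mm up: grip it across x. Other parts at |y| over 22 mm, under 16 mm high. 130 g. Origin: underside centre. Lies at one side of the jig, yaw within 0.5 rad. Goes in long side to long side, either way round, 4 mm (y) and 6 mm (x) play; origin then 30 mm below the rim.
- lid: Loose lid: aluminium plate 94 (x) by 120 (y) by 4 mm, black finned heat sink 40 (x) by 60 (y) mm on its middle, top 26 mm above the plate's underside: grip it across x. Lip 5 mm deep below, 2 mm play in the rim. 200 g. Origin: centre of the plate's underside, which meets the rim. At the other side of the jig, on its lip, yaw within 0.5 rad; fits either way round.
- left_handle (a joint): Handle of the clamp at the jig's +y end, rad above level: 0 = level, locked, hard stop; starts near 1. Pivot along x at jig y +128, z 70 mm; the handle points outward (+y). Pushing it down swings the clamp bar over on to the lid (a toggle linkage: it locks at dead centre). It stays where it is left (friction 0.2 N m).
- right_handle (a joint): The same for the clamp at the jig's -y end: pivot at y -128, z 70 mm (jig axes), handle pointing outward to -y.
- left_grip (a point): Point on the axis of the left handle's round black grip (16 mm thick), 72 mm out from the pivot; the grip runs from 30 to 114 mm out.
- right_grip (a point): The same for the right handle's grip.
- left_foot: Rubber foot, 13 mm across, on the left clamp bar; origin: centre of the face that meets the lid. The bar turns about jig y +102, z 70 mm and starts about upright, clear of the lid's way. Shut, the foot presses the lid 49 mm out from its middle, beyond the heat sink, with about 5 N (sprung, yields 2 mm).
- right_foot: The same for the right clamp (jig -y end).
- solder_reel: Bystander: upright reel of solder wire, 54 mm across, 44 mm tall; origin centre of its underside. Leave it.
- tip_cleaner: Bystander: black pot with brass wool, 66 mm across, 38 mm tall; origin centre of its underside. Leave it.
- screwdriver: Bystander: screwdriver lying beyond the jig, roughly along the robot's y axis. Leave it.
There are look-alikes about, which are no part of the job. What is shaped like the board but green is not meant. Of the things that look like the lid, take the one that is nearest to the robot's base at the start.

How it is judged:
On the way, in this order (a step that is already met when the one before it is completed fails the run):
1. the board lies flat on the standoffs in the enclosure (z of board in the frame of rim between -0.033 and -0.0275 m and horizontal distance between board and rim below 0.012 m and angle between board's own z axis and vertical below 0.05 rad), for 0.2 s.
2. the lid sits seated and level on the rim, over the board (all of step 1 and z of lid in the frame of rim between -0.002 and 0.0015 m and horizontal distance between lid and rim below 0.005 m and angle between lid's own z axis and vertical below 0.03 rad), for 0.2 s.
3. one toggle clamp is fully down on the lid (((z of board in the frame of rim between -0.033 and -0.0275 m and horizontal distance between board and rim below 0.012 m and angle between board's own z axis and vertical below 0.05 rad and z of lid in the frame of rim between -0.002 and 0.0015 m and horizontal distance between lid and rim below 0.005 m and angle between lid's own z axis and vertical below 0.03 rad and value of joint left_handle below 0.08 rad and contact force between left_foot and lid above 1.5 N) or (z of board in the frame of rim between -0.033 and -0.0275 m and horizontal distance between board and rim below 0.012 m and angle between board's own z axis and vertical below 0.05 rad and z of lid in the frame of rim between -0.002 and 0.0015 m and horizontal distance between lid and rim below 0.005 m and angle between lid's own z axis and vertical below 0.03 rad and value of joint right_handle below 0.08 rad and contact force between right_foot and lid above 1.5 N))), for 0.2 s.
At the end, for the whole second after the job is handed in: Board flat (0.05 rad) on the standoffs, within 12 mm of the enclosure's centre; lid on the rim, at most 1.5 mm above it, level within 0.03 rad, within 5 mm of centre; both handles within 0.08 rad of fully down, each rubber foot pressing the lid with over 1.5 N; board and lid at rest (all of step 2 and value of joint each of left_handle, right_handle below 0.08 rad and contact force between each of left_foot, right_foot and lid above 1.5 N and linear speed of each of lid, board below 0.02 m/s); the robot touches nothing.
It fails at once if the board is dropped into the enclosure (over 0.6 m/s less than 20 mm above the rim) (horizontal distance between board and rim below 0.06 m and z of board in the frame of rim below 0.02 m and linear speed of board above 0.6 m/s).
It fails at once if the lid is dropped on the enclosure (over 0.6 m/s less than 25 mm above the rim) (horizontal distance between lid and rim below 0.06 m and z of lid in the frame of rim below 0.025 m and linear speed of lid above 0.6 m/s).
It fails at once if a bystander is moved by more than 25 mm (distance of any of solder_reel, tip_cleaner, screwdriver from where it was at the start of the episode above 0.025 m).
It also fails if it takes over 70 s, if anything falls off the work surface, if the arm or the gripper's body presses on something with over 40 N, if the wrist force passes 120 N, or if a joint passes its speed limit or range.

## Working session

There is one attempt and no reset: what is moved stays moved. The work goes in short steps, Python scripts to look and compute and a shell command to move; the robot and the scene stay as the last step left them, time stands still between calls to the robot, and variables do not carry over. Pictures are saved under pics/ and viewed, at most 11 in all, crops included, and the job is handed in when it is done.

```bash
mkdir -p pics; cat > h.py <<'E'
import numpy as np, cv2
from scipy.spatial.transform import Rotation as R
from cell import *
def rot(o):
    o=np.array(o,float)
    if o.shape==(3,3): return o
    return (R.from_rotvec(o) if o.size==3 else R.from_quat(o)).as_matrix()
def ray(c,u,v):
    d=rot(c["orientation"])@[(u-c["cx"])/c["fx"],(v-c["cy"])/c["fy"],1]
    return np.array(c["position"]),d
def onz(c,u,v,z):
    p,d=ray(c,u,v); return p+d*(z-p[2])/d[2]
def proj(c,X):
    q=rot(c["orientation"]).T@(np.array(X)-c["position"]); return [c["fx"]*q[0]/q[2]+c["cx"],c["fy"]*q[1]/q[2]+c["cy"]]
def tri(c1,a,c2,b):
    p,d=ray(c1,*a);q,e=ray(c2,*b);s=np.linalg.lstsq(np.c_[d,-e],q-p,rcond=None)[0]
    x,y=p+d*s[0],q+e*s[1]; return (x+y)/2,np.linalg.norm(x-y)
def rows(dp,dr=(0,0,0)): pass
E
python3 - <<'E'
from h import *
np.set_printoptions(precision=4,suppress=True)
for n in("top","side"):
    c=get_image(n); cv2.imwrite(f"pics/{n}0.png",c["image"][...,::-1])
    print(n,c["position"],c["orientation"],c["fx"],c["cx"],c["cy"])
    for l in "jig rim board lid left_grip right_grip left_foot right_foot solder_reel tip_cleaner screwdriver".split():
        print(l,[(round(r["score"],2),round(r["point"][0]*640),round(r["point"][1]*400)) for r in place_of(l,n)])
print(observe())
E
```

```text
top [0.4291 0.0767 1.4941] [-2.1726  2.1548 -0.1377] 503.11315413955856 317.37292586068554 200.42082857490462
jig [(0.9, 345, 226), (0.21, 348, 225)]
rim [(0.71, 346, 221)]
board [(0.89, 166, 246), (0.88, 217, 260)]
lid [(0.85, 397, 144), (0.56, 458, 257)]
left_grip [(0.61, 287, 209)]
right_grip [(0.52, 405, 231)]
left_foot [(0.6, 321, 219)]
right_foot [(0.43, 375, 226)]
solder_reel [(0.76, 445, 181)]
tip_cleaner [(0.79, 240, 182)]
screwdriver [(0.69, 343, 147)]
side [0.2793 1.3014 0.9739] [-0.3235  2.6622 -1.3947] 514.4208813731439 326.42231077114894 200.53400239443502
jig []
rim [(0.68, 351, 200)]
board [(0.97, 333, 346), (0.82, 361, 308)]
lid [(0.95, 395, 162), (0.88, 292, 176)]
left_grip [(0.55, 332, 208)]
right_grip [(0.52, 371, 154)]
left_foot []
right_foot [(0.25, 285, 270)]
solder_reel [(0.51, 334, 163)]
tip_cleaner [(0.75, 285, 270)]
screwdriver [(0.69, 283, 206)]
{'clock': 1.2, 'joints': array([ 1.0594,  0.4345,  0.025 ,  1.5732, -0.0116,  1.134 , -0.0751]), 'dq': array([-0.0009,  0.    , -0.0001,  0.0006, -0.0012,  0.0003, -0.0009]), 'joint_efforts': array([ -0.    , -66.7667,   0.9843, -31.4806,  -0.0607,   0.0327,
         0.0001]), 'position': array([ 0.2484, -0.5735,  0.2267]), 'ee_rot': array([ 3.0762,  0.6376, -0.    ]), 'force': array([-0.2271, -0.1614, -0.5397]), 'ft_torque': array([-0.0184,  0.0355,  0.019 ]), 'gripper_force': 0.0, 'width': 0.999175724034305}
```

View pictures.

View pics/top0.png

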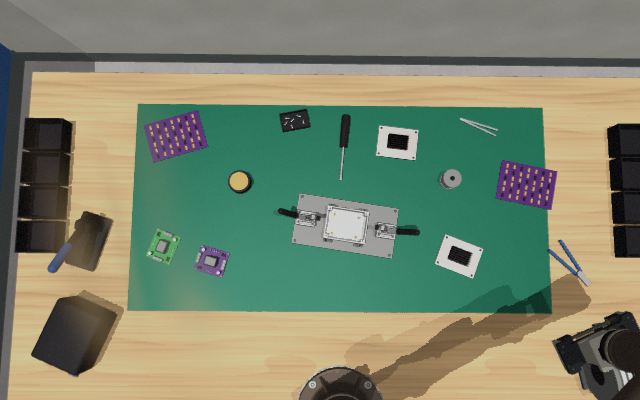

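View pics/side0.png

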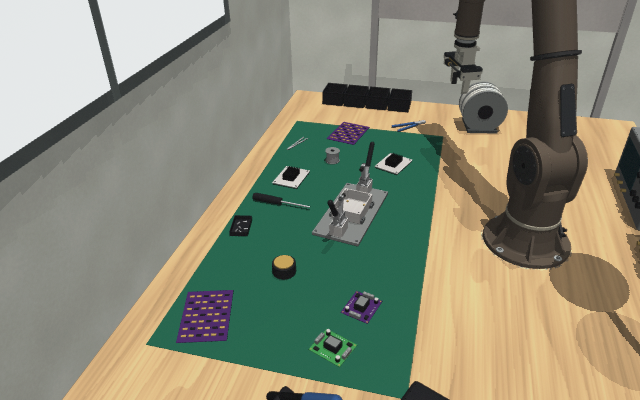

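Top view candidates: board shapes are the purple at (212,261) and the green at (163,246), so I take the purple. The large purple panels at (176,136) and (527,185) have no block. Lid shapes are at (397,143) and (460,257); the robot's base is at about (340,390), so I take (460,257). I'll check this with rectified close crops.

```bash
cat >> h.py <<'E'
def ortho(c,x0,y0,z,half=.12,s=1000):
    """rectified plane z; px col=-(y-y0), row=-(x-x0), at s px/m"""
    n=int(2*half*s); w=np.array([[half,half],[half,-half],[-half,-half],[-half,half]])+[x0,y0]
    src=np.float32([proj(c,[a,b,z]) for a,b in w]); dst=np.float32([[0,0],[n,0],[n,n],[0,n]])-.5
    return cv2.warpPerspective(c["image"],cv2.getPerspectiveTransform(src,dst),(n,n),flags=cv2.INTER_CUBIC)
def rects(mask,x0,y0,half=.12,s=1000,amin=200):
    out=[]
    for k in cv2.findContours(mask.astype(np.uint8),cv2.RETR_EXTERNAL,cv2.CHAIN_APPROX_NONE)[0]:
        (u,v),(w,h),a=cv2.minAreaRect(k)
        if cv2.contourArea(k)<amin: continue
        b=cv2.boxPoints(((u,v),(w,h),a)); e=b[1]-b[0] if np.linalg.norm(b[1]-b[0])>np.linalg.norm(b[2]-b[1]) else b[2]-b[1]
        yaw=np.arctan2(e[1],e[0]); yaw=(-yaw+np.pi/2)%np.pi-np.pi/2  # long side off world y
        out.append((x0+half-(v+.5)/s,y0+half-(u+.5)/s,yaw,max(w,h)+1,min(w,h)+1))
    return out
E
python3 - <<'E'
from h import *
np.set_printoptions(precision=4,suppress=True)
cs={n:get_image(n) for n in("top","side")}
uv={"board":((217,260),(361,308)),"lid":((458,257),(395,162)),"rim":((346,221),(351,200)),"left_grip":((287,209),(332,208)),"right_grip":((405,231),(371,154))}
P={k:tri(cs["top"],a,cs["side"],b) for k,(a,b) in uv.items()}
for k,v in P.items(): print(k,v)
big=[]
for k,z in (("board",.002),("lid",.009),("rim",.05)):
    x,y,_=P[k][0]
    r=[]
    for n in cs: r.append(cv2.resize(ortho(cs[n],x,y,z),(266,266),interpolation=cv2.INTER_AREA))
    big.append(np.vstack(r))
cv2.imwrite("pics/crops.png",np.hstack(big)[...,::-1])
E
```

```text
board (array([ 0.4278,  0.3635, -0.0218]), np.float64(0.0018600514330242121))
lid (array([ 0.4402, -0.349 ,  0.0112]), np.float64(0.005451262872240535))
rim (array([ 0.5389, -0.0178,  0.0477]), np.float64(0.008601043021389934))
left_grip (array([0.5625, 0.1481, 0.128 ]), np.float64(0.011661506850775773))
right_grip (array([ 0.506, -0.172,  0.134]), np.float64(0.009317004665690532))
```

View pics/crops.png

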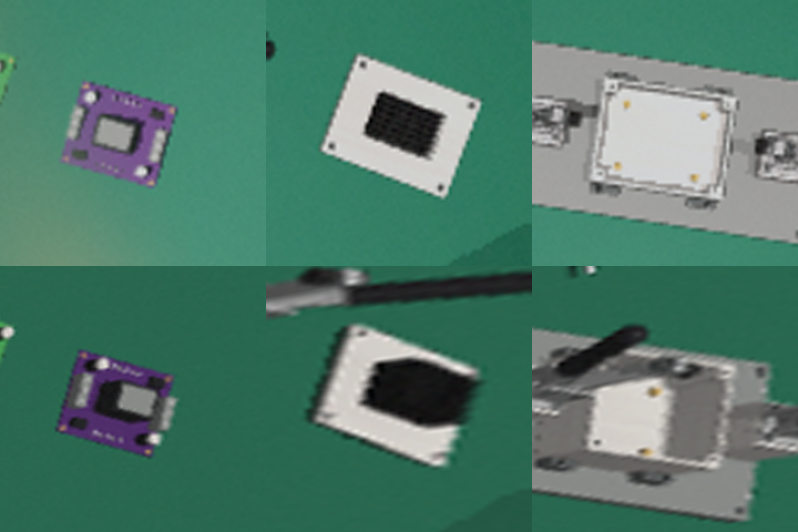

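The crops confirm it: the purple board, the lid nearest the base, and the open enclosure with four gold standoffs. Next come the pose fits.

```bash
cat > m.py <<'E'
from h import *
np.set_printoptions(precision=4,suppress=True)
cs={n:get_image(n) for n in("top","side")}
def green(o): 
    o=o.astype(int); return (o[...,1]>o[...,0]+20)&(o[...,1]>o[...,2]+8)
def near(rs,x,y): return min(rs,key=lambda r:np.hypot(r[0]-x,r[1]-y)) if rs else None
for n,c in cs.items():
    print(n)
    for k,x,y,z in (("board",.4278,.3635,.001),("lid",.44,-.349,.009)):
        o=ortho(c,x,y,z,.09); m=~green(o); m=cv2.morphologyEx(m.astype(np.uint8),cv2.MORPH_OPEN,np.ones((9,9)))
        r=near([q for q in rects(m,x,y,.09) if q[3]>60],x,y); print(k,np.array(r))
    for k,x,y,z in (("block",.4278,.3635,.022),):
        o=ortho(c,x,y,z,.04).astype(int); m=(o.max(2)-o.min(2)<25)&(o.mean(2)>100)
        r=near(rects(m,x,y,.04),x,y); print(k,np.array(r))
    o=ortho(c,.44,-.349,.031,.05); r=near(rects(o.max(2)<75,.44,-.349,.05),.44,-.349); print("sink",np.array(r))
    x,y=.539,-.018
    o=ortho(c,x,y,.02,.08).astype(int); m=(o[...,0]-o[...,2]>35)
    s=rects(m,x,y,.08,amin=4); print("standoffs",np.array(s)[:,:2])
    o=ortho(c,x,y,.012,.2); m=~green(o); m=cv2.morphologyEx(m.astype(np.uint8),cv2.MORPH_OPEN,np.ones((45,45)))
    print("plate",np.array(near(rects(m,x,y,.2,amin=5000),x,y)))
    o=ortho(c,x,y,.05,.085); cv2.imwrite(f"pics/rim_{n}.png",cv2.resize(o,None,fx=2,fy=2)[...,::-1])
E
python3 m.py
```

```text
top
board [ 0.4267  0.3766 -0.2783 92.7568 79.9823]
lid [  0.4468  -0.3505  -0.3672 122.7657  95.5551]
block [ 0.4264  0.3772 -0.2861 34.0135 24.6455]
sink [ 0.4473 -0.3462 -0.3652 61.7683 41.851 ]
standoffs [[ 0.5002 -0.0471]
 [ 0.5105  0.0235]
 [ 0.557  -0.0555]
 [ 0.5675  0.0155]]
plate [  0.534   -0.0157  -0.1463 303.8658 150.876 ]
side
board [ 0.4231  0.3758 -0.2737 99.2551 80.2358]
lid [  0.4437  -0.3448  -0.354  132.0745  99.4283]
block [ 0.4236  0.3792 -0.245  31.0744 22.8282]
sink [ 0.4406 -0.3353 -0.341  87.1257 55.3568]
standoffs [[ 0.498  -0.0445]
 [ 0.554  -0.052 ]]
plate [  0.5292  -0.0264  -0.1494 352.4794 158.1673]
```

```bash
cat > to.py <<'E'
import sys; from h import *
# to.py x y z psi : psi = wanted world angle of tool y (mod pi)
x,y,z,psi=map(float,sys.argv[1:5]); s=observe(); T=rot(s["ee_rot"])
a=np.arctan2(T[1,1],T[0,1]); d=(psi-a+np.pi/2)%np.pi-np.pi/2
W=R.from_rotvec([0,0,psi if abs((psi-a+np.pi)%(2*np.pi)-np.pi)<1.6 else psi+np.pi]).as_matrix()
ty=W[:,0]; tz=np.array([0,0,-1.]); G=np.c_[np.cross(ty,tz),ty,tz]
e=np.array([x,y,z])-s["position"]
print("t",round(s["clock"],2),"pos",np.round(s["position"],4),"F",np.round(s["force"],1),"w",round(s["width"],3),"gf",round(s["gripper_force"],1))
print("shift units (now axes)",np.round(T.T@e/.02,2),"turn units",np.round(np.degrees((R.from_matrix(T.T@G)).as_rotvec())/4,2))
print("shift units (turned axes)",np.round(G.T@e/.02,2))
E
H="python3 -m handwheel"
$H '[[1,0,0,0,0,-1],[1,0,0,0,0,-1],[1,0,0,0,0,-1],[1,0,0,0,0,-1],[1,0,0,0,0,-1],[1,0,0,0,0,-1],[1,0,0,0,0,-1],[1,0,0,0,0,-1]]' 0.7 20
$H '[[1,0,0,0,0,-1],[1,0,0,0,0,-1],[1,0,0,0,0,-1],[1,0,0,0,0,-1],[1,0,0,0,0,-0.65],[1,0,0,0,0,0],[1,0,0,0,0,0],[1,0,0,0,0,0]]'
python3 to.py .4265 .377 .227 -.28
```

```text
clock: 2.07
position: [0.3747, -0.4769, 0.2267]
ee_rot: [2.779, 1.465, 0.0]
force: [0.2, -0.3, 0.5]
width: 0.698
gripper_force: 0.0
clock: 2.73
position: [0.435, -0.3297, 0.2268]
ee_rot: [2.509, 1.89, -0.0]
force: [-0.1, -0.1, -0.0]
width: 0.7
gripper_force: 0.0
t 2.73 pos [ 0.435  -0.3297  0.2268] F [-0.1 -0.1 -0. ] w 0.7 gf 0.0
shift units (now axes) [ 3.385e+01 -1.015e+01 -2.000e-02] turn units [0.   0.   0.01]
shift units (turned axes) [ 3.384e+01 -1.018e+01 -1.000e-02]
```

```bash
H="python3 -m handwheel"
$H '[[1,-0.3,0,0,0,0],[1,-0.3,0,0,0,0],[1,-0.3,0,0,0,0],[1,-0.3,0,0,0,0],[1,-0.3,0,0,0,0],[1,-0.3,0,0,0,0],[1,-0.3,0,0,0,0],[1,-0.3,0,0,0,0]]' >/dev/null
$H '[[1,-0.3,0,0,0,0],[1,-0.3,0,0,0,0],[1,-0.3,0,0,0,0],[1,-0.3,0,0,0,0],[1,-0.3,0,0,0,0],[1,-0.3,0,0,0,0],[1,-0.3,0,0,0,0],[1,-0.3,0,0,0,0]]' >/dev/null
$H '[[1,-0.3,0,0,0,0],[1,-0.3,0,0,0,0],[1,-0.3,0,0,0,0],[1,-0.3,0,0,0,0],[1,-0.3,0,0,0,0],[1,-0.3,0,0,0,0],[1,-0.3,0,0,0,0],[1,-0.3,0,0,0,0]]' >/dev/null
$H '[[1,-0.3,0,0,0,0],[1,-0.3,0,0,0,0],[1,-0.3,0,0,0,0],[1,-0.3,0,0,0,0],[1,-0.3,0,0,0,0],[1,-0.3,0,0,0,0],[0.5,-0.3,0,0,0,0],[0,0,0,0,0,0]]' 
python3 to.py .4255 .377 .06 -.28
```

```text
clock: 5.4
position: [0.4226, 0.3094, 0.2268]
ee_rot: [-2.504, -1.895, -0.001]
force: [-1.1, 0.2, -0.7]
width: 0.702
gripper_force: 0.0
t 5.4 pos [0.4226 0.3094 0.2268] F [-1.1  0.2 -0.7] w 0.702 gf 0.0
shift units (now axes) [ 3.28 -0.77  8.34] turn units [-0.01 -0.02  0.07]
shift units (turned axes) [ 3.29 -0.79  8.34]
```

```bash
H="python3 -m handwheel"
$H '[[1,-0.2,0,0,0,0],[1,-0.2,0.5,0,0,0],[1,-0.2,1,0,0,0],[0.3,-0.2,1,0,0,0],[0,0,1,0,0,0],[0,0,1,0,0,0],[0,0,1,0,0,0],[0,0,1,0,0,0]]' >/dev/null
$H '[[0,0,1,0,0,0],[0,0,0.8,0,0,0],[0,0,0,0,0,0],[0,0,0,0,0,0]]' 
python3 to.py .4255 .377 .005 -.28
```

```text
clock: 6.4
position: [0.4268, 0.3732, 0.0605]
ee_rot: [2.509, 1.89, -0.003]
force: [0.0, 0.0, 0.5]
width: 0.7
gripper_force: 0.0
t 6.4 pos [0.4268 0.3732 0.0605] F [0.  0.  0.5] w 0.7 gf 0.0
shift units (now axes) [ 0.17 -0.11  2.77] turn units [-0.01  0.03  0.  ]
shift units (turned axes) [ 0.17 -0.12  2.77]
```

```bash
python3 - <<'E'
from h import *
c=get_image("side"); t=get_image("top")
p=observe()["position"]
u,v=map(int,proj(c,p)); a,b=map(int,proj(t,p)); print(u,v,a,b)
f=lambda i,u,v:cv2.resize(i["image"][v-45:v+45,u-45:u+45],(390,390),interpolation=cv2.INTER_CUBIC)
cv2.imwrite("pics/pre.png",np.hstack([f(c,u,v),f(t,a,b)])[...,::-1])
E
```

```text
360 287 207 260
```

View pics/pre.png

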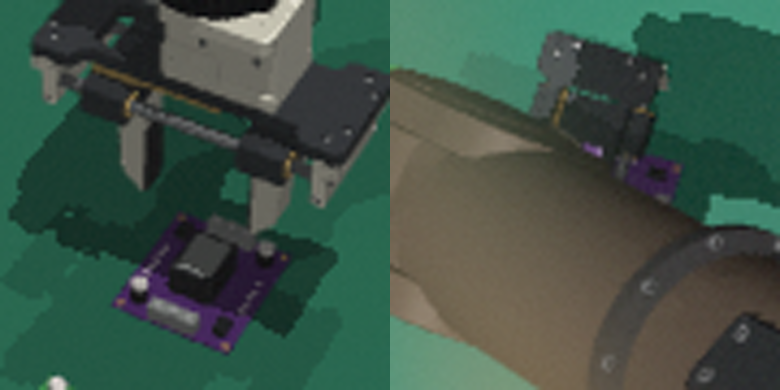

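Side crop: the fingers straddle the block at about (200,262) in the crop. The top camera's view is blocked by the arm. I'll descend and grip.

```bash
H="python3 -m handwheel"
$H '[[0.17,-0.1,1,0,0,0],[0,0,0.8,0,0,0],[0,0,0.6,0,0,0],[0,0,0.3,0,0,0],[0,0,0,0,0,0],[0,0,0,0,0,0]]'
$H '[[0,0,0,0,0,0],[0,0,0,0,0,0],[0,0,0,0,0,0],[0,0,0,0,0,0],[0,0,0,0,0,0],[0,0,0,0,0,0],[0,0,0,0,0,0],[0,0,0,0,0,0]]' 0 20
python3 to.py .4265 .377 .005 -.28; python3 m.py | sed -n '/side/,$p'
```

```text
clock: 7.0
position: [0.4261, 0.3786, 0.0072]
ee_rot: [2.509, 1.891, 0.001]
force: [0.0, 0.1, -0.4]
width: 0.7
gripper_force: 0.0
clock: 7.67
position: [0.4258, 0.3786, 0.0069]
ee_rot: [-2.509, -1.891, -0.0]
force: [-1.3, -0.2, 3.0]
width: 0.306
gripper_force: 20.0
t 7.67 pos [0.4258 0.3786 0.0069] F [-1.3 -0.2  3. ] w 0.306 gf 20.0
shift units (now axes) [-0.06  0.06  0.09] turn units [-0.   -0.    0.02]
shift units (turned axes) [-0.06  0.06  0.09]
side
board [  0.4278   0.352   -1.5708 180.     157.    ]
lid [  0.4555  -0.349    0.     180.     149.    ]
block [ 0.4531  0.3695  0.1732 50.0053 11.9338]
sink [  0.4345  -0.349    0.     100.      51.    ]Traceback (most recent call last):
  File "m.py", line 18, in <module>
    s=rects(m,x,y,.08,amin=4); print("standoffs",np.array(s)[:,:2])
                                                 ~~~~~~~~~~~^^^^^^
IndexError: too many indices for array: array is 1-dimensional, but 2 were indexed
```

```bash
H="python3 -m handwheel"
$H '[[0,0,-0.4,0,0,0],[0,0,-0.8,0,0,0],[0,0,-1,0,0,0],[0,0,-1,0,0,0],[0,0,-1,0,0,0],[0,0,-1,0,0,0],[0,0,-1,0,0,-1],[0,0,-1,0,0,-0.92]]' >/dev/null
$H '[[0,0,-1,0,0,0],[0,0,-1,0,0,0],[0,0,-1,0,0,0],[0,0,-1,0,0,0],[0,0,-0.4,0,0,0],[0,0,0,0,0,0]]' 
python3 to.py .5332 -.0145 .23 -.146
```

```text
clock: 8.93
position: [0.4264, 0.3792, 0.2407]
ee_rot: [2.376, 2.055, 0.005]
force: [0.1, -0.3, -1.5]
width: 0.303
gripper_force: 20.0
t 8.93 pos [0.4264 0.3792 0.2407] F [ 0.1 -0.3 -1.5] w 0.303 gf 20.0
shift units (now axes) [-18.71   8.13   0.51] turn units [ 0.03 -0.04  0.01]
shift units (turned axes) [-18.7    8.15   0.54]
```

```bash
H="python3 -m handwheel"
$H '[[-0.5,0.2,0,0,0,0],[-0.9,0.4,0,0,0,0],[-1,0.43,0,0,0,0],[-1,0.43,0,0,0,0],[-1,0.43,0,0,0,0],[-1,0.43,0,0,0,0],[-1,0.43,0,0,0,0],[-1,0.43,0,0,0,0]]' >/dev/null
$H '[[-1,0.43,0,0,0,0],[-1,0.43,0,0,0,0],[-1,0.43,0,0,0,0],[-1,0.43,0,0,0,0],[-1,0.43,0,0,0,0],[-1,0.43,0,0,0,0],[-1,0.43,0,0,0,0],[-1,0.43,0,0,0,0]]' >/dev/null
$H '[[-1,0.44,0,0,0,0],[-0.9,0.43,0,0,0,0],[-0.4,0.3,0,0,0,0],[-0.1,0.1,0,0,0,0],[0,0,0,0,0,0],[0,0,0,0,0,0]]' 
python3 to.py .5332 -.0145 .08 -.146
```

```text
clock: 10.77
position: [0.5301, 0.0046, 0.2383]
ee_rot: [-2.374, -2.056, 0.0]
force: [0.5, 0.1, -1.5]
width: 0.303
gripper_force: 20.0
t 10.77 pos [0.5301 0.0046 0.2383] F [ 0.5  0.1 -1.5] w 0.303 gf 20.0
shift units (now axes) [-0.93  0.3   7.91] turn units [-0.01 -0.01  0.03]
shift units (turned axes) [-0.92  0.29  7.91]
```

```bash
H="python3 -m handwheel"
$H '[[-0.6,0.2,0.4,0,0,0],[-0.32,0.1,1,0,0,0],[0,0,1,0,0,0],[0,0,1,0,0,0],[0,0,1,0,0,0],[0,0,1,0,0,0],[0,0,1,0,0,0],[0,0,0.9,0,0,0]]' >/dev/null
$H '[[0,0,0.5,0,0,0],[0,0,0,0,0,0],[0,0,0,0,0,0],[0,0,0,0,0,0]]' 
python3 to.py .5332 -.0145 .027 -.146
python3 - <<'E'
from h import *
c=get_image("side"); t=get_image("top")
f=lambda i,u,v:cv2.resize(i["image"][v-50:v+50,u-50:u+50],(400,400),interpolation=cv2.INTER_CUBIC)
cv2.imwrite("pics/over.png",np.hstack([f(c,350,200),f(t,345,225)])[...,::-1])
E
```

```text
clock: 11.77
position: [0.5346, -0.0154, 0.0837]
ee_rot: [2.375, 2.055, 0.002]
force: [-0.5, -0.8, -2.2]
width: 0.303
gripper_force: 20.0
t 11.77 pos [ 0.5346 -0.0154  0.0837] F [-0.5 -0.8 -2.2] w 0.303 gf 20.0
shift units (now axes) [ 0.03 -0.08  2.83] turn units [ 0.02 -0.    0.02]
shift units (turned axes) [ 0.03 -0.07  2.83]
```

View pics/over.png

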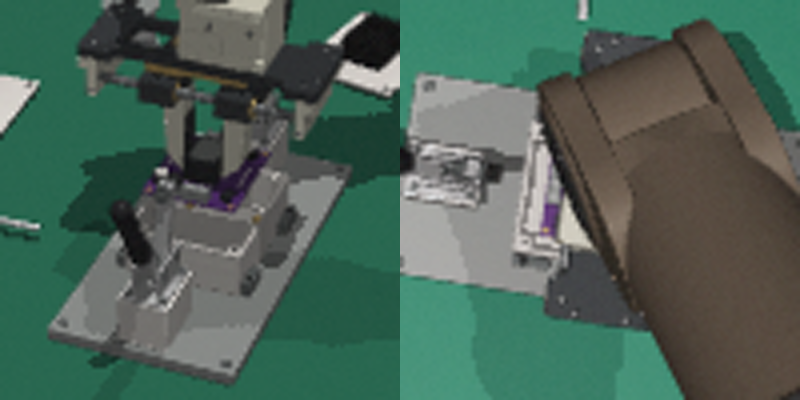

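Side crop: the board hovers centred over the enclosure mouth (crop ~(205,180)). I'll lower it gently and watch the force.

```bash
H="python3 -m handwheel"
$H '[[0.03,-0.07,0.4,0,0,0],[0,0,0.5,0,0,0],[0,0,0.5,0,0,0],[0,0,0.3,0,0,0],[0,0,0,0,0,0],[0,0,0,0,0,0]]' 
$H '[[0,0,0.3,0,0,0],[0,0,0.3,0,0,0],[0,0,0.2,0,0,0],[0,0,0,0,0,0],[0,0,0,0,0,0]]' 
python3 to.py .5332 -.0145 .027 -.146
```

```text
clock: 12.37
position: [0.5321, -0.0148, 0.048]
ee_rot: [-2.375, -2.054, 0.002]
force: [-0.5, 1.0, -0.9]
width: 0.302
gripper_force: 20.0
clock: 12.78
position: [0.5324, -0.0149, 0.0324]
ee_rot: [-2.376, -2.055, 0.001]
force: [-0.0, 0.3, -1.8]
width: 0.298
gripper_force: 20.0
t 12.78 pos [ 0.5324 -0.0149  0.0324] F [-0.   0.3 -1.8] w 0.298 gf 20.0
shift units (now axes) [0.03 0.04 0.27] turn units [-0.01  0.    0.02]
shift units (turned axes) [0.03 0.04 0.27]
```

```bash
H="python3 -m handwheel"
$H '[[0,0,0.14,0,0,0],[0,0,0.14,0,0,0],[0,0,0.02,0,0,0],[0,0,0,0,0,0],[0,0,0,0,0,0]]' 
$H '[[0,0,0.02,0,0,0],[0,0,0,0,0,0],[0,0,0,0,0,0],[0,0,0,0,0,0]]' 
```

```text
clock: 13.2
position: [0.5328, -0.0149, 0.0268]
ee_rot: [2.376, 2.054, 0.001]
force: [0.8, 0.4, 0.4]
width: 0.3
gripper_force: 20.0
clock: 13.53
position: [0.5329, -0.0149, 0.0268]
ee_rot: [2.376, 2.054, 0.001]
force: [-2.2, -0.3, 5.2]
width: 0.301
gripper_force: 20.0
```

```bash
H="python3 -m handwheel"
$H '[[0,0,0,0,0,0],[0,0,0,0,0,0],[0,0,0,0,0,0],[0,0,0,0,0,0]]' 0.41
$H '[[0,0,-0.2,0,0,0],[0,0,-0.4,0,0,0],[0,0,-0.8,0,0,0],[0,0,-1,0,0,0],[0,0,-1,0,0,0],[0,0,-1,0,0,0],[0,0,-1,0,0,0],[0,0,-1,0,0,0]]'
$H '[[0,0,-1,0,0,0],[0,0,-1,0,0,0],[0,0,-1,0,0,0],[0,0,-1,0,0,0],[0,0,0,0,0,0]]' 0.7
python3 to.py .446 -.350 .23 -.366
```

```text
clock: 13.87
position: [0.5325, -0.0149, 0.0262]
ee_rot: [-2.376, -2.055, 0.0]
force: [-0.0, 0.5, 0.1]
width: 0.406
gripper_force: 0.0
clock: 14.53
position: [0.5325, -0.0147, 0.1561]
ee_rot: [2.376, 2.055, 0.001]
force: [-0.2, -1.2, 0.1]
width: 0.409
gripper_force: 0.0
clock: 14.95
position: [0.5344, -0.0142, 0.239]
ee_rot: [2.373, 2.053, 0.008]
force: [0.9, -0.6, 0.2]
width: 0.689
gripper_force: 0.0
t 14.95 pos [ 0.5344 -0.0142  0.239 ] F [ 0.9 -0.6  0.2] w 0.689 gf 0.0
shift units (now axes) [-17.25  -1.96   0.42] turn units [ 0.09 -0.02  3.17]
shift units (turned axes) [-17.26   1.88   0.45]
```

```bash
H="python3 -m handwheel"
$H '[[-0.6,0,0,0,0,1],[-1,0,0,0,0,1],[-1,0.1,0,0,0,1],[-1,0.1,0,0,0,0.16],[-1,0.1,0,0,0,0],[-1,0.1,0,0,0,0],[-1,0.1,0,0,0,0],[-1,0.1,0,0,0,0]]' >/dev/null
$H '[[-1,0.1,0,0,0,0],[-1,0.1,0,0,0,0],[-1,0.1,0,0,0,0],[-1,0.1,0,0,0,0],[-1,0.1,0,0,0,0],[-1,0.1,0,0,0,0],[-1,0.1,0,0,0,0],[-0.5,0.1,0,0,0,0]]' >/dev/null
$H '[[0,0,0,0,0,0],[0,0,0,0,0,0]]' 
python3 to.py .446 -.350 .06 -.366
python3 - <<'E'
from h import *
c=get_image("side"); t=get_image("top")
f=lambda i,u,v:cv2.resize(i["image"][v-50:v+50,u-50:u+50],(400,400),interpolation=cv2.INTER_CUBIC)
cv2.imwrite("pics/in.png",np.hstack([f(c,350,200),f(t,345,225)])[...,::-1])
for n in("top","side"): print([(round(r["score"],2),np.array(r["point"])*[640,400]) for r in place_of("board",n)],[(round(r["score"],2),np.array(r["point"])*[640,400]) for r in place_of("rim",n)])
print(proj(t,[.5338,-.0158,.02]),proj(c,[.5338,-.0158,.02]))
E
```

```text
clock: 16.45
position: [0.4575, -0.3092, 0.234]
ee_rot: [-2.59, -1.777, 0.0]
force: [0.5, 0.2, 0.2]
width: 0.696
gripper_force: 0.0
t 16.45 pos [ 0.4575 -0.3092  0.234 ] F [0.5 0.2 0.2] w 0.696 gf 0.0
shift units (now axes) [-2.11  0.2   8.7 ] turn units [-0.01 -0.01 -0.03]
shift units (turned axes) [-2.11  0.19  8.7 ]
[(0.7, array([167.168, 245.6  ])), (0.57, array([350.08, 223.8 ]))] [(0.64, array([346.816, 224.32 ]))]
[(0.8, array([333.12, 348.72])), (0.63, array([349.824, 209.4  ])), (0.29, array([332.032, 158.6  ]))] [(0.64, array([353.92, 202.32])), (0.54, array([351.68, 212.32]))]
[np.float64(344.88948170819316), np.float64(224.9345041946096)] [np.float64(350.9239486622129), np.float64(207.55833483836403)]
```

View pics/in.png

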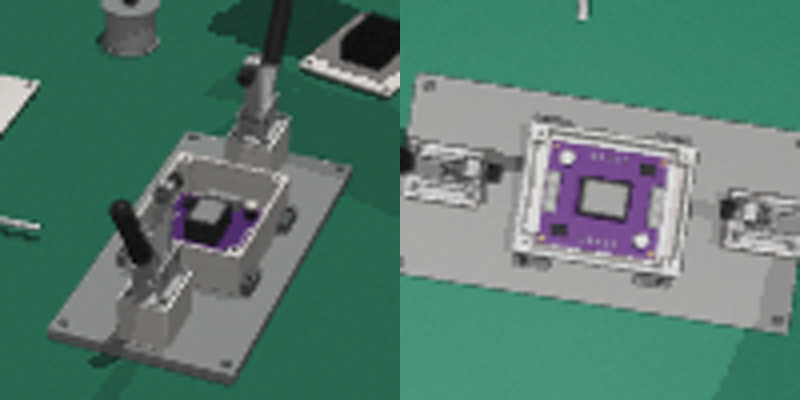

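Top crop: the purple board lies square in the enclosure at crop (605,200). Now I'll calibrate the camera against the tool using the board, whose position I know.

```bash
python3 - <<'E'
from h import *
np.set_printoptions(precision=4,suppress=True)
c=get_image("top")
x,y=.5335,-.016
o=ortho(c,x,y,.042,.03).astype(int); m=(o.max(2)-o.min(2)<25)&(o.mean(2)>80)
print("block",np.array(rects(m,x,y,.03)))
o=ortho(c,x,y,.022,.06).astype(int); m=(o[...,2]-o[...,1]>35)
m=cv2.morphologyEx(m.astype(np.uint8),cv2.MORPH_CLOSE,np.ones((25,25)))
print("board",np.array(rects(m,x,y,.06,amin=2000)))
# rim outline fit on plane .05: sample gradient magnitude along the 94x120 outline
o=cv2.GaussianBlur(cv2.cvtColor(ortho(c,x,y,.05,.1),cv2.COLOR_RGB2GRAY).astype(float),(0,0),1)
gx=cv2.Sobel(o,6,1,0);gy=cv2.Sobel(o,6,0,1)
from scipy.ndimage import map_coordinates as mc
from scipy.optimize import minimize
def score(p,W,L):
    X,Y,a=p;t=np.linspace(-.42,.42,120);s=0
    cs_,sn=np.cos(a),np.sin(a)
    for bx,by,nx,ny in ((W/2+0*t,L*t,1,0),(-W/2+0*t,L*t,1,0),(W*t,L/2+0*t,0,1),(W*t,-L/2+0*t,0,1)):
        wx=X+cs_*bx-sn*by; wy=Y+sn*bx+cs_*by; n=np.array([cs_*nx-sn*ny,sn*nx+cs_*ny])
        r=(x+.1-wx)*1000-.5;u=(y+.1-wy)*1000-.5
        s+=abs((mc(gx,[r,u],order=1)*-n[1]+mc(gy,[r,u],order=1)*-n[0]).mean())
    return -s
for W,L in((.094,.120),(.088,.114)):
    b=min((minimize(score,[x+a,y+d,-.146],args=(W,L),method="Nelder-Mead",options=dict(initial_simplex=[[x+a,y+d,-.146],[x+a+.001,y+d,-.146],[x+a,y+d+.001,-.146],[x+a,y+d,-.136]])) for a in(-.002,0,.002) for d in(-.002,0,.002)),key=lambda q:q.fun)
    print("rim",W,b.x,b.fun)
E
```

```text
block [[ 0.5351 -0.0171 -0.1526 34.5286 26.2415]]
board [[ 0.534  -0.0224 -0.1471 99.554  77.2053]]
rim 0.094 [ 0.5338 -0.0163 -0.1481] -470.3633180592716
rim 0.088 [ 0.5308 -0.0119 -0.1494] -506.22661029896386
```

```bash
H="python3 -m handwheel"
$H '[[-1,0.1,0.4,0,0,0],[-0.9,0.05,1,0,0,0],[-0.15,0,1,0,0,0],[0,0,1,0,0,0],[0,0,1,0,0,0],[0,0,1,0,0,0],[0,0,1,0,0,0],[0,0,1,0,0,0]]' >/dev/null
$H '[[0,0,0.9,0,0,0],[0,0,0.4,0,0,0],[0,0,0,0,0,0],[0,0,0,0,0,0],[0,0,0,0,0,0]]' 
python3 to.py .446 -.351 .012 -.366
python3 to.py .446 -.351 .012 -.366|tail -1
```

```text
clock: 17.88
position: [0.447, -0.3486, 0.0614]
ee_rot: [2.587, 1.78, 0.001]
force: [-0.1, -0.2, 0.0]
width: 0.698
gripper_force: 0.0
t 17.88 pos [ 0.447  -0.3486  0.0614] F [-0.1 -0.2  0. ] w 0.698 gf 0.0
shift units (now axes) [-0.13 -0.01  2.47] turn units [0.02 0.01 0.01]
shift units (turned axes) [-0.13 -0.    2.47]
shift units (turned axes) [-0.13 -0.    2.47]
```

```bash
H="python3 -m handwheel"
$H '[[-0.13,0,0.6,0,0,0],[0,0,0.8,0,0,0],[0,0,0.6,0,0,0],[0,0,0.4,0,0,0],[0,0,0,0,0,0],[0,0,0,0,0,0]]'
$H '[[0,0,0,0,0,0],[0,0,0,0,0,0],[0,0,0,0,0,0],[0,0,0,0,0,0],[0,0,0,0,0,0],[0,0,0,0,0,0]]' 0 25
python3 to.py .446 -.351 .012 -.366
python3 to.py .446 -.351 .012 -.366|tail -1
python3 - <<'E'
from h import *
c=get_image("top"); x,y=.4465,-.3505
o=ortho(c,x,y,.009,.09); g=o.astype(int); m=~((g[...,1]>g[...,0]+20)&(g[...,1]>g[...,2]+8))
cv2.imwrite("pics/lidtop.png",np.hstack([cv2.resize(o,(390,390)),cv2.resize(cv2.cvtColor(m.astype(np.uint8)*255,cv2.COLOR_GRAY2RGB),(390,390))])[...,::-1])
E
```

```text
clock: 18.38
position: [0.4451, -0.3505, 0.012]
ee_rot: [-2.587, -1.78, 0.0]
force: [0.1, -0.8, 1.0]
width: 0.701
gripper_force: 0.0
clock: 18.88
position: [0.4452, -0.3508, 0.0127]
ee_rot: [2.588, 1.78, -0.0]
force: [-0.7, 0.8, 4.2]
width: 0.431
gripper_force: 25.0
t 18.88 pos [ 0.4452 -0.3508  0.0127] F [-0.7  0.8  4.2] w 0.431 gf 25.0
shift units (now axes) [0.   0.04 0.04] turn units [0.   0.   0.01]
shift units (turned axes) [0.   0.04 0.04]
shift units (turned axes) [0.   0.04 0.04]
```

View pics/lidtop.png

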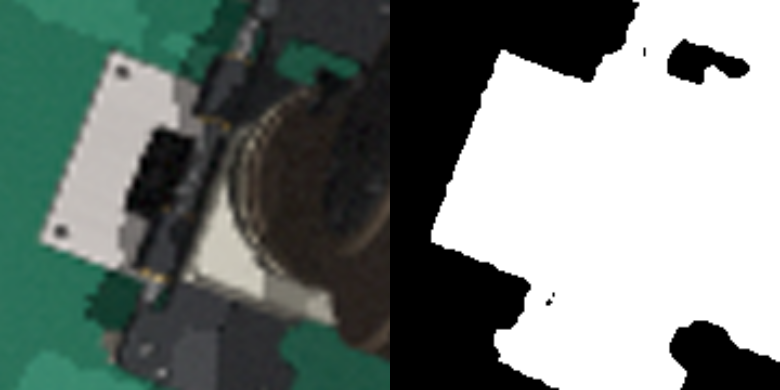

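Crop: the lid is gripped across the sink, and its +y-end corners are at crop (112,51) and (42,241). From those, the top camera reads x about 2 mm high, so I'll place at (.532,-.016).

```bash
H="python3 -m handwheel"
$H '[[0,0,-0.4,0,0,0],[0,0,-0.8,0,0,0],[0,0,-1,0,0,0],[0,0,-1,0,0,0],[0,0,-1,0,0,0],[0,0,-1,0,0,-1],[0,0,-1,0,0,-1],[0,0,-1,0,0,-1]]' >/dev/null
$H '[[0,0,-1,0,0,-0.14],[0,0,-1,0,0,0],[0,0,-1,0,0,0],[0,0,-0.7,0,0,0],[0,0,-0.3,0,0,0],[0,0,0,0,0,0]]' 
python3 to.py .532 -.016 .23 -.147
```

```text
clock: 20.1
position: [0.4459, -0.3509, 0.2378]
ee_rot: [2.376, 2.052, 0.001]
force: [-0.1, 0.1, -2.1]
width: 0.434
gripper_force: 25.0
t 20.1 pos [ 0.4459 -0.3509  0.2378] F [-0.1  0.1 -2.1] w 0.434 gf 25.0
shift units (now axes) [17.2   1.82  0.37] turn units [0.03 0.02 0.01]
shift units (turned axes) [17.2   1.81  0.39]
```

```bash
H="python3 -m handwheel"
$H '[[0.5,0,0,0,0,0],[0.9,0.1,0,0,0,0],[1,0.1,0,0,0,0],[1,0.1,0,0,0,0],[1,0.1,0,0,0,0],[1,0.1,0,0,0,0],[1,0.1,0,0,0,0],[1,0.1,0,0,0,0]]' >/dev/null
$H '[[1,0.1,0,0,0,0],[1,0.1,0,0,0,0],[1,0.1,0,0,0,0],[1,0.1,0,0,0,0],[1,0.1,0,0,0,0],[1,0.1,0,0,0,0],[1,0.1,0,0,0,0],[1,0.1,0,0,0,0]]' >/dev/null
$H '[[0.9,0.2,0,0,0,0],[0.5,0.1,0,0,0,0],[0.2,0,0,0,0,0],[0,0,0,0,0,0],[0,0,0,0,0,0],[0,0,0,0,0,0]]' 
python3 to.py .532 -.016 .10 -.147
```

```text
clock: 21.93
position: [0.5301, -0.021, 0.236]
ee_rot: [2.379, 2.051, -0.002]
force: [-0.1, -0.4, -2.2]
width: 0.43
gripper_force: 25.0
t 21.93 pos [ 0.5301 -0.021   0.236 ] F [-0.1 -0.4 -2.2] w 0.43 gf 25.0
shift units (now axes) [0.27 0.06 6.8 ] turn units [-0.01  0.01 -0.01]
shift units (turned axes) [0.26 0.06 6.8 ]
```

```bash
H="python3 -m handwheel"
$H '[[0.26,0.06,0.4,0,0,0],[0,0,1,0,0,0],[0,0,1,0,0,0],[0,0,1,0,0,0],[0,0,1,0,0,0],[0,0,1,0,0,0],[0,0,0.8,0,0,0],[0,0,0.6,0,0,0]]' >/dev/null
$H '[[0,0,0,0,0,0],[0,0,0,0,0,0],[0,0,0,0,0,0],[0,0,0,0,0,0]]' 
python3 to.py .532 -.016 .066 -.147
python3 to.py .532 -.016 .066 -.147
python3 - <<'E'
from h import *
c=get_image("side"); t=get_image("top")
f=lambda i,u,v:cv2.resize(i["image"][v-40:v+40,u-40:u+40],(400,400),interpolation=cv2.INTER_CUBIC)
cv2.imwrite("pics/lidover.png",np.hstack([f(c,350,195),f(t,340,225)])[...,::-1])
E
```

```text
clock: 22.93
position: [0.5333, -0.0146, 0.1014]
ee_rot: [2.377, 2.052, 0.002]
force: [-0.0, 0.5, -2.0]
width: 0.435
gripper_force: 25.0
t 22.93 pos [ 0.5333 -0.0146  0.1014] F [-0.   0.5 -2. ] w 0.435 gf 25.0
shift units (now axes) [-0.08 -0.06  1.77] turn units [ 0.03 -0.    0.01]
shift units (turned axes) [-0.08 -0.05  1.77]
t 22.93 pos [ 0.5333 -0.0146  0.1014] F [-0.   0.5 -2. ] w 0.435 gf 25.0
shift units (now axes) [-0.08 -0.06  1.77] turn units [ 0.03 -0.    0.01]
shift units (turned axes) [-0.08 -0.05  1.77]
```

View pics/lidover.png

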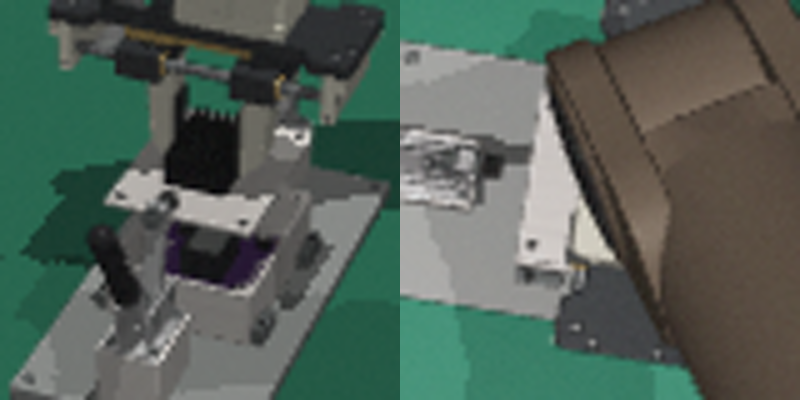

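The lid hangs level over the enclosure (crop (190,200)). I'll lower it and watch the force.

```bash
H="python3 -m handwheel"
$H '[[-0.06,-0.05,0.4,0,0,0],[0,0,0.5,0,0,0],[0,0,0.5,0,0,0],[0,0,0.3,0,0,0],[0,0,0,0,0,0],[0,0,0,0,0,0],[0,0,0,0,0,0]]' 
python3 to.py .532 -.016 .0575 -.147
$H '[[0,0,0.1,0,0,0],[0,0,0.1,0,0,0],[0,0,0,0,0,0],[0,0,0,0,0,0]]' 
python3 to.py .532 -.016 .0575 -.147
```

```text
clock: 23.62
position: [0.5314, -0.0155, 0.0663]
ee_rot: [-2.378, -2.053, -0.0]
force: [-0.1, -0.5, -1.9]
width: 0.435
gripper_force: 25.0
t 23.62 pos [ 0.5314 -0.0155  0.0663] F [-0.1 -0.5 -1.9] w 0.435 gf 25.0
shift units (now axes) [-0.02  0.04  0.44] turn units [-0.   -0.    0.01]
shift units (turned axes) [-0.02  0.04  0.44]
clock: 23.95
position: [0.5312, -0.0157, 0.0623]
ee_rot: [2.378, 2.053, -0.0]
force: [0.3, -0.5, -1.8]
width: 0.434
gripper_force: 25.0
t 23.95 pos [ 0.5312 -0.0157  0.0623] F [ 0.3 -0.5 -1.8] w 0.434 gf 25.0
shift units (now axes) [-0.01  0.04  0.24] turn units [-0.    0.    0.01]
shift units (turned axes) [-0.01  0.04  0.24]
```

```bash
H="python3 -m handwheel"
$H '[[0,0,0.08,0,0,0],[0,0,0.06,0,0,0],[0,0,0,0,0,0],[0,0,0,0,0,0]]' 
$H '[[0,0,0.05,0,0,0],[0,0,0.05,0,0,0],[0,0,0,0,0,0],[0,0,0,0,0,0]]' 
```

```text
clock: 24.28
position: [0.5312, -0.0156, 0.0595]
ee_rot: [-2.378, -2.053, 0.0]
force: [0.1, 0.9, -2.0]
width: 0.433
gripper_force: 25.0
clock: 24.62
position: [0.5314, -0.0156, 0.0577]
ee_rot: [2.378, 2.053, 0.0]
force: [-1.6, -0.7, 3.0]
width: 0.439
gripper_force: 25.0
```

```bash
H="python3 -m handwheel"
$H '[[0,0,0,0,0,0],[0,0,0,0,0,0],[0,0,0,0,0,0],[0,0,0,0,0,0]]' 0.65
$H '[[0,0,-0.2,0,0,0],[0,0,-0.5,0,0,0],[0,0,-0.8,0,0,0],[0,0,-1,0,0,0],[0,0,-1,0,0,0],[0,0,-1,0,0,0],[0,0,-1,0,0,0],[0,0,-1,0,0,0]]'
$H '[[0,0,-0.8,0,0,0],[0,0,-0.3,0,0,0],[0.5,0,0,0,0,0],[1,0,0,0,0,0],[1,0,0,0,0,0],[1,0,0,0,0,0],[1,0,0,0,0,0],[1,0,0,0,0,0]]' 0
$H '[[1,0,0,0,0,0],[1,0,0,0,0,0],[0.5,0,0,0,0,0],[0,0,0,0,0,0],[0,0,0,0,0,0]]'
python3 to.py .5576 .157 .18 -.147
```

```text
clock: 24.95
position: [0.5313, -0.0156, 0.0575]
ee_rot: [2.378, 2.053, 0.0]
force: [0.6, -0.7, -0.1]
width: 0.639
gripper_force: 0.0
clock: 25.62
position: [0.5312, -0.0154, 0.1895]
ee_rot: [2.377, 2.053, 0.001]
force: [0.3, -0.3, -0.5]
width: 0.649
gripper_force: 0.0
clock: 26.28
position: [0.5466, 0.0949, 0.2085]
ee_rot: [-2.377, -2.053, 0.002]
force: [-0.1, -0.2, 0.1]
width: 0.119
gripper_force: 0.0
clock: 26.7
position: [0.5541, 0.1427, 0.2088]
ee_rot: [-2.376, -2.054, 0.002]
force: [-0.0, -0.9, -0.3]
width: 0.004
gripper_force: 0.0
t 26.7 pos [0.5541 0.1427 0.2088] F [-0.  -0.9 -0.3] w 0.004 gf 0.0
shift units (now axes) [0.74 0.07 1.44] turn units [-0.02  0.01  0.03]
shift units (turned axes) [0.73 0.07 1.44]
```

```bash
python3 - <<'E'
from h import *
c=get_image("side"); t=get_image("top")
f=lambda i,u,v:cv2.resize(i["image"][v-45:v+45,u-45:u+45],(400,400),interpolation=cv2.INTER_CUBIC)
cv2.imwrite("pics/lidon.png",np.hstack([f(c,350,190),f(t,345,225)])[...,::-1])
E
```

```text
(no output)
```

View pics/lidon.png

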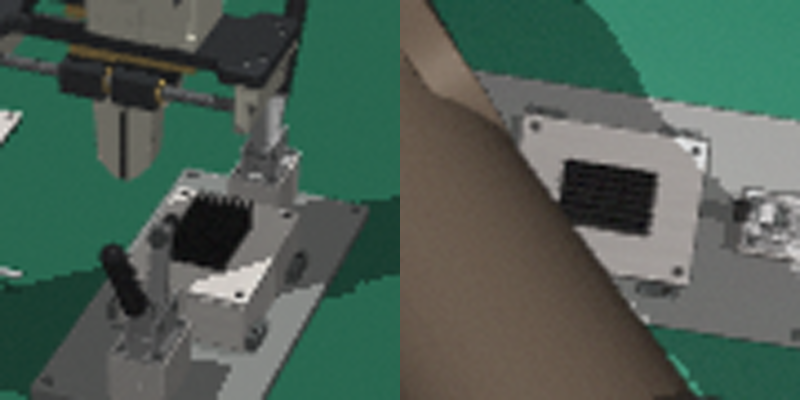

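The lid sits flush on the rim (side crop (235,250), top crop (610,200)). Next, the left handle.

```bash
H="python3 -m handwheel"
$H '[[0.73,0.05,0,0,0,0],[0,0,0.5,0,0,0],[0,0,0.8,0,0,0],[0,0,0.6,0,0,0],[0,0,0.4,0,0,0],[0,0,0.4,0,0,0],[0,0,0.4,0,0,0],[0,0,0,0,0,0]]'
$H '[[0.1,0,0.4,0,0,0],[0.1,0,0.4,0,0,0],[0.1,0,0.4,0,0,0],[0,0,0,0,0,0]]'
python3 to.py .5576 .157 .078 -.147
```

```text
clock: 27.47
position: [0.5571, 0.1562, 0.1459]
ee_rot: [-2.378, -2.052, 0.003]
force: [0.3, -0.8, 0.0]
width: 0.01
gripper_force: 0.2
clock: 27.8
position: [0.5578, 0.1633, 0.1218]
ee_rot: [-2.376, -2.053, 0.002]
force: [-0.5, -0.0, -0.7]
width: 0.004
gripper_force: 0.0
t 27.8 pos [0.5578 0.1633 0.1218] F [-0.5 -0.  -0.7] w 0.004 gf 0.0
shift units (now axes) [-0.31  0.04  2.19] turn units [-0.03  0.01  0.02]
shift units (turned axes) [-0.31  0.04  2.19]
```

```bash
python3 - <<'E'
from h import *
c=get_image("side")
cv2.imwrite("pics/h1.png",cv2.resize(c["image"][165:255,280:400],(800,600),interpolation=cv2.INTER_CUBIC)[...,::-1])
for r in place_of("left_grip","side"): print(r["score"],np.array(r["point"])*[640,400])
J=rot([0,0,-.147]); 
for th in(1,.8,.6,.4): print(th,proj(c,np.array([.533,-.016,0])+J@[0,.128+.072*np.cos(th),.07+.072*np.sin(th)]))
print("tcp",proj(c,observe()["position"]))
E
```

```text
0.62 [283.072 272.32 ]
0.45 [329.408 218.92 ]
1 [np.float64(331.6245756879986), np.float64(207.4350939545867)]
0.8 [np.float64(330.1309102261451), np.float64(212.16298912184786)]
0.6 [np.float64(328.90136197750724), np.float64(217.10977526866523)]
0.4 [np.float64(327.9921821370765), np.float64(222.05116479065947)]
tcp [np.float64(330.23934980441476), np.float64(212.4226560545714)]
```

View pics/h1.png

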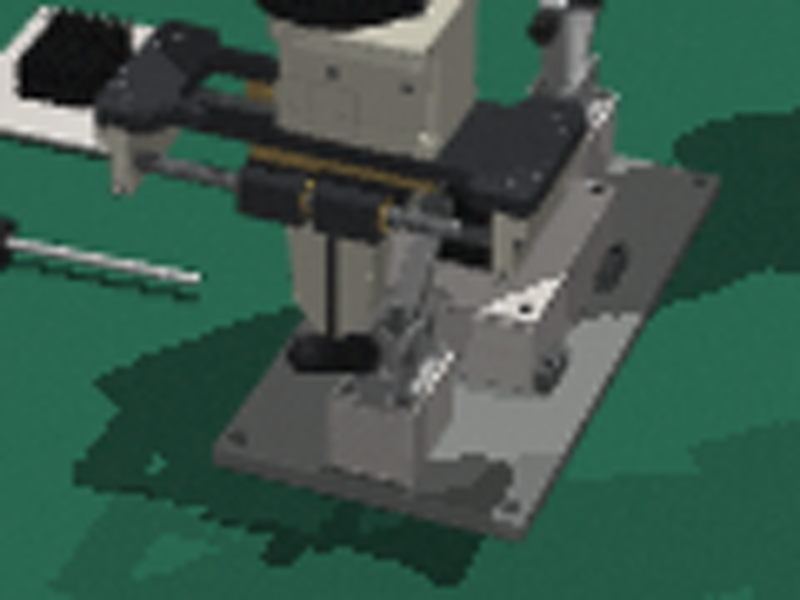

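The fingertips rest on the grip (crop (330,350)), and the handle is swinging down, at about 0.55 rad. I'll continue.

```bash
H="python3 -m handwheel"
$H '[[0.1,0,0.4,0,0,0],[0.1,0,0.4,0,0,0],[0.1,0,0.4,0,0,0],[0.1,0,0.4,0,0,0],[0,0,0.2,0,0,0],[0,0,0,0,0,0]]'
$H '[[0,0,0.2,0,0,0],[0,0,0.15,0,0,0],[0,0,0,0,0,0],[0,0,0,0,0,0]]'
python3 to.py .5576 .157 .078 -.147
```

```text
clock: 28.4
position: [0.5591, 0.1708, 0.0862]
ee_rot: [-2.377, -2.053, 0.003]
force: [0.2, -0.4, -0.3]
width: 0.005
gripper_force: 0.0
clock: 28.73
position: [0.5595, 0.1702, 0.0803]
ee_rot: [2.378, 2.053, -0.001]
force: [0.6, -0.3, 0.7]
width: 0.006
gripper_force: 0.0
t 28.73 pos [0.5595 0.1702 0.0803] F [ 0.6 -0.3  0.7] w 0.006 gf 0.0
shift units (now axes) [-0.67  0.    0.11] turn units [-0.01  0.01  0.01]
shift units (turned axes) [-0.67  0.    0.11]
```

```bash
H="python3 -m handwheel"
$H '[[0,0,0.1,0,0,0],[0,0,0.05,0,0,0],[0,0,0,0,0,0],[0,0,0,0,0,0]]'
$H '[[0,0,0.1,0,0,0],[0,0,0,0,0,0],[0,0,0,0,0,0]]'
$H '[[0,0,0.1,0,0,0],[0,0,0,0,0,0],[0,0,0,0,0,0]]'
```

```text
clock: 29.07
position: [0.5597, 0.1705, 0.0781]
ee_rot: [2.378, 2.052, -0.0]
force: [-2.2, -1.0, 7.7]
width: 0.007
gripper_force: 4.1
clock: 29.32
position: [0.5599, 0.1705, 0.0777]
ee_rot: [2.377, 2.052, 0.0]
force: [-8.1, -4.4, 26.7]
width: 0.004
gripper_force: 12.8
clock: 29.57
position: [0.56, 0.1706, 0.0774]
ee_rot: [2.376, 2.051, 0.001]
force: [-13.1, -6.9, 43.4]
width: 0.005
gripper_force: 21.8
```

```bash
H="python3 -m handwheel"
$H '[[0,0,-0.4,0,0,0],[0,0,-0.8,0,0,0],[0,0,-1,0,0,0],[0,0,-1,0,0,0],[0,0,-1,0,0,0],[0,0,-1,0,0,0],[0,0,-1,0,0,0],[-0.5,0,-0.8,0,0,0]]'
$H '[[-1,0,0,0,0,0],[-1,0,0,0,0,0],[-1,0,0,0,0,0],[-1,0,0,0,0,0],[-1,0,0,0,0,0],[-1,0,0,0,0,0],[-1,0,0,0,0,0],[-1,0,0,0,0,0]]' >/dev/null
$H '[[-1,0,0,0,0,0],[-1,0,0,0,0,0],[-1,0,0,0,0,0],[-1,0,0,0,0,0],[-1,0,0,0,0,0],[-1,0,0,0,0,0],[-1,0,0,0,0,0],[-1,0,0,0,0,0]]' >/dev/null
$H '[[-1,0,0,0,0,0],[-0.4,0,0,0,0,0],[0,0,0,0,0,0],[0,0,0,0,0,0]]'
python3 to.py .5064 -.189 .145 -.147
python3 - <<'E'
from h import *
for n in("top","side"):
    c=get_image(n)
    for k in("left_grip","right_grip"): print(n,k,[(round(r["score"],2),np.array(r["point"])*[640,400]) for r in place_of(k,n)])
J=rot([0,0,-.147]); 
for th in(.1,0): print(th,proj(c,np.array([.533,-.016,0])+J@[0,.128+.072*np.cos(th),.07+.072*np.sin(th)]))
E
```

```text
clock: 30.23
position: [0.5583, 0.1627, 0.2151]
ee_rot: [-2.376, -2.055, -0.003]
force: [-0.5, -0.1, 0.2]
width: 0.006
gripper_force: 0.0
clock: 31.9
position: [0.5075, -0.1829, 0.2134]
ee_rot: [-2.378, -2.052, -0.0]
force: [-0.2, -0.1, 0.9]
width: 0.006
gripper_force: 0.0
t 31.9 pos [ 0.5075 -0.1829  0.2134] F [-0.2 -0.1  0.9] w 0.006 gf 0.0
shift units (now axes) [-0.31 -0.01  3.42] turn units [-0.   -0.01  0.  ]
shift units (turned axes) [-0.31 -0.01  3.42]
top left_grip [(0.75, array([274.112, 210.6  ]))]
top right_grip [(0.51, array([405.12, 230.52]))]
side left_grip [(0.57, array([327.488, 230.52 ]))]
side right_grip [(0.47, array([370.816, 155.   ]))]
0.1 [np.float64(327.3112463386296), np.float64(228.96779054402606)]
0 [np.float64(327.2757854964392), np.float64(231.03806268536687)]
```

Left is down. Now the right handle.

```bash
H="python3 -m handwheel"
$H '[[-0.31,0,0.3,0,0,0],[0,0,0.6,0,0,0],[0,0,0.8,0,0,0],[0,0,0.6,0,0,0],[0,0,0.4,0,0,0],[0,0,0.4,0,0,0],[0,0,0.4,0,0,0],[0,0,0,0,0,0]]'
$H '[[-0.1,0,0.4,0,0,0],[-0.1,0,0.4,0,0,0],[-0.1,0,0.4,0,0,0],[-0.1,0,0.4,0,0,0],[-0.1,0,0.4,0,0,0],[-0.1,0,0.4,0,0,0],[-0.1,0,0.2,0,0,0],[0,0,0,0,0,0]]'
python3 to.py .5064 -.189 .078 -.147
```

```text
clock: 32.87
position: [0.5057, -0.1892, 0.1418]
ee_rot: [-2.376, -2.052, 0.002]
force: [-0.3, 0.6, -0.5]
width: 0.005
gripper_force: 0.1
clock: 33.53
position: [0.5039, -0.2035, 0.0902]
ee_rot: [-2.377, -2.052, 0.001]
force: [-0.3, 0.4, -0.2]
width: 0.004
gripper_force: 0.0
t 33.53 pos [ 0.5039 -0.2035  0.0902] F [-0.3  0.4 -0.2] w 0.004 gf 0.0
shift units (now axes) [0.73 0.02 0.61] turn units [-0.02 -0.01  0.01]
shift units (turned axes) [0.73 0.02 0.61]
```

```bash
H="python3 -m handwheel"
$H '[[0,0,0.2,0,0,0],[0,0,0.2,0,0,0],[0,0,0.15,0,0,0],[0,0,0,0,0,0],[0,0,0,0,0,0]]'
$H '[[0,0,0.1,0,0,0],[0,0,0,0,0,0],[0,0,0,0,0,0]]'
$H '[[0,0,0.1,0,0,0],[0,0,0,0,0,0],[0,0,0,0,0,0]]'
```

```text
clock: 33.95
position: [0.5045, -0.203, 0.0803]
ee_rot: [-2.377, -2.053, -0.0]
force: [0.3, 0.8, 0.3]
width: 0.002
gripper_force: 0.0
clock: 34.2
position: [0.5046, -0.2031, 0.0785]
ee_rot: [-2.377, -2.053, -0.0]
force: [-0.0, -0.5, 0.3]
width: 0.001
gripper_force: 0.0
clock: 34.45
position: [0.5048, -0.2032, 0.0779]
ee_rot: [2.377, 2.053, -0.0]
force: [-5.2, 0.9, 17.6]
width: 0.005
gripper_force: 8.8
```

```bash
H="python3 -m handwheel"
$H '[[0,0,0.1,0,0,0],[0,0,0.04,0,0,0],[0,0,0,0,0,0],[0,0,0,0,0,0]]'
$H '[[0,0,-0.4,0,0,0],[0,0,-0.8,0,0,0],[0,0,-1,0,0,0],[0,0,-1,0,0,0],[0,0,-1,0,0,0],[0,0,-1,0,0,0],[0,0,-1,0,0,0],[-0.5,0,-0.8,0,0,0]]'
$H '[[-1,0,0,0,0,0],[-1,0,0,0,0,0],[-1,0,0,0,0,0],[-1,0,0,0,0,0],[-1,0,0,0,0,0],[-1,0,0,0,0,0],[-0.5,0,0,0,0,0],[0,0,0,0,0,0]]'
python3 - <<'E'
from h import *
c=get_image("side"); t=get_image("top")
f=lambda i,u,v:cv2.resize(i["image"][v-50:v+50,u-50:u+50],(400,400),interpolation=cv2.INTER_CUBIC)
cv2.imwrite("pics/fin.png",np.hstack([f(c,350,195),f(t,345,225)])[...,::-1])
for n in("top","side"):
    c=get_image(n)
    for k in("left_grip","right_grip"): print(n,k,[(round(r["score"],2),np.array(r["point"])*[640,400]) for r in place_of(k,n)])
J=rot([0,0,-.147]); 
for th in(.1,0): print(th,proj(c,np.array([.533,-.016,0])+J@[0,-.128-.072*np.cos(th),.07+.072*np.sin(th)]))
E
```

```text
clock: 34.78
position: [0.505, -0.2032, 0.0773]
ee_rot: [2.376, 2.052, -0.001]
force: [-14.7, 3.3, 46.0]
width: 0.007
gripper_force: 22.7
clock: 35.45
position: [0.5038, -0.2111, 0.2154]
ee_rot: [2.375, 2.056, 0.002]
force: [0.1, 0.2, 0.4]
width: 0.01
gripper_force: 0.0
clock: 36.12
position: [0.4832, -0.3444, 0.2133]
ee_rot: [-2.382, -2.049, 0.002]
force: [-0.7, -0.3, 0.4]
width: 0.005
gripper_force: 0.0
top left_grip [(0.59, array([278.72, 211.08]))]
top right_grip [(0.71, array([411.328, 231.48 ])), (0.16, array([342.016, 146.6  ]))]
side left_grip [(0.58, array([326.272, 231.32 ]))]
side right_grip [(0.63, array([370.176, 165.   ]))]
0.1 [np.float64(371.6636665165613), np.float64(162.63492481233027)]
0 [np.float64(371.60458448318684), np.float64(164.39407256255708)]
```

View pics/fin.png

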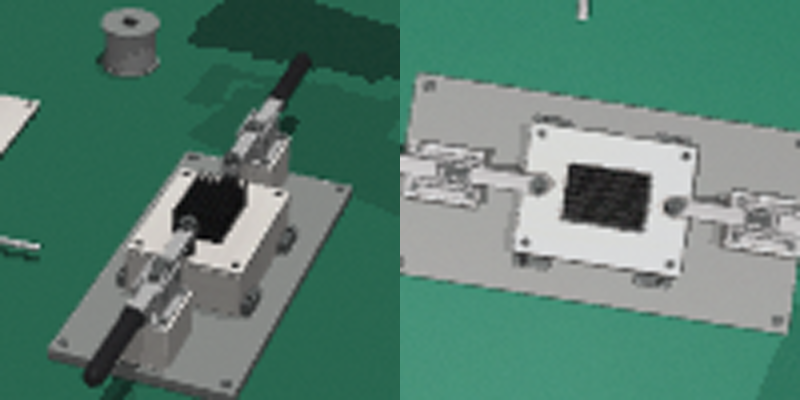

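Both handles are level, with feet on the lid at crop (540,185) and (677,207), and the lid is square on the rim. Handing in.

```bash
python3 -c "from cell import *; print(sign_off())"
```

```text
the job is handed in; nothing more can be done
None
```

The job is handed in at about 36 s on the clock: board on the standoffs, lid seated on the rim, and both clamps pushed to their hard stops with their feet on the lid; no verdict came back, so this rests on the final pictures and force readings.

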